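# Load the parts washer and close it up

### The job

Take the wire basket with the carburettor body in it off its hook and lower it, without dropping it, into the parts washer so that it stands flat on the tank floor with the carburettor still inside. Then bring the washer's lid fully down without slamming it, and only after that push the toggle-clamp handle fully down to hold the lid shut. Leave the pail on the other hook and everything else on the bench where it is.

Things in the scene. Friction and masses are not known exactly. Their poses are not given: they have to be found in the camera images.
- basket: Open wire basket, 110 mm along its x, 160 mm along its y, walls 34 mm high, floor 4 mm; origin at the centre of its underside. A rigid bail in its y-z plane rises from the middles of the two short walls to a level bar along y; overall height 102 mm. About 0.35 kg empty. Starts hanging by the bail on either hook of the stand, its long side parallel to the stand's y.
- basket_bar (a point): Middle of the bail bar, 95 mm above the basket's underside. Here an aluminium sleeve 14 mm across, 54 mm long (along basket y) is the place to grip; beyond it the bar is 10 mm across, straight to 70 mm each side, then bends down to the posts 78 mm each side. The basket can swing a little about the bar. The carburettor below reaches 64 mm above the basket's underside.
- carb: Aluminium carburettor body lying in the basket, 84 mm long (its x), 62 mm wide at the mounting flange, 60 mm high, about 0.26 kg; origin at the centre of its underside, which rests on the basket floor; its long axis runs roughly across the basket (along its x).
- stand: Fixed drip stand, origin on the bench under the line where the bails hang; x points away from the hooks' open side, y along the crossbar. Tray 360 mm (y), x -85 to +105 mm, 16 mm high; at x +87 mm a crossbar, top at 230 mm, on two uprights 238 mm high at y +-150 mm. Two double-prong hooks at y +-100 mm reach from the crossbar towards -x.
- hook_left (a point): Resting place of a bail bar's middle on the hook at stand y +100 mm, 205 mm up. Two prongs of 8 mm bar, 55 mm either side along stand y, slope down from the crossbar to a valley here (underside 14 mm below this point), then turn up: tips at stand x -20 mm, top 24 mm above this point. To withdraw towards -x the bar must rise over 29 mm, but under 45 mm while basket walls are still below the prongs.
- hook_right (a point): The same point of the other hook, at stand y -100 mm.
- washer: Fixed dry steel tank, 170 mm (x) by 250 mm (y), rim 130 mm high; mouth 150 by 230 mm, floor 25 mm up. Origin on the bench under its middle; +x is the hinge side, -x the clamp side (bracket 94 mm high, 70 mm wide, out to x -155 mm); pump housing 120 mm high at the -y end, out to y -195 mm. The basket fits only with its long side along y, either way round; its bar is then 120 mm up.
- lid (a joint): Lid angle, rad: 0 fully shut on the rim, growing as it opens; 1.57 upright; starts at 1.6 to 1.9, leaning back over the hinge side. The hinge is stiff (about 0.5 N m), so the lid stays at any angle and must be pushed all the way down. Panel 184 mm from hinge to free edge, 250 mm wide, 10 mm thick, 0.35 kg.
- lid_hinge (a point): On the lid's hinge line at mid width: 91 mm from the washer's middle towards its +x, 130 mm above the bench. The hinge line runs along washer y.
- lid_edge (a point): Middle of the lid's free edge, at its outer (upper when shut) face: 184 mm from the hinge line. When shut it lies at washer x -93 mm, height 140 mm.
- clamp (a joint): Angle of the toggle clamp's handle, rad: 0 fully down (handle level, pointing away from the tank, hold-down arm on the lid), growing as the handle is raised; starts open at 1.1 to 1.35 with handle and arm both standing up; stops at 0 and 1.4. Friction about 0.1 N m: it stays where left. The arm is linked to the handle and comes down over the lid's edge.
- clamp_pivot (a point): Pivot of the clamp handle: washer x -130 mm, y 0, 116 mm above the bench; axis along washer y. The raised handle's end reaches 210 mm above the bench, the raised arm (pivot at washer x -108 mm, height 128 mm) about 195 mm.
- clamp_grip (a point): Middle of the handle's black grip, a round bar 18 mm across running from 28 to 88 mm from the pivot; this point is 60 mm from the pivot. Its direction from the pivot is (-cos a, 0, sin a) in washer axes, a the clamp angle. Free at both sides along washer y.
- pail: Bystander: round steel strainer pail, 116 mm across and 50 mm deep with a fixed wire bail (102 mm high overall), hanging on the other hook at the same height.
- spark_plug: Bystander: chrome spark plug, 88 mm long, lying near the washer's clamp side.
- fuel_cap: Bystander: fuel cap, 76 mm across, 31 mm high, near the washer's clamp side.
- pulley: Bystander: steel pulley wheel, 110 mm across, 30 mm high, lying flat in front of the drip stand.
- bulb: Bystander: glass headlamp bulb, 54 mm across, 69 mm high, standing on its metal base in front of the drip stand.
- spanner: Bystander: spanner, 180 mm long, lying behind the drip stand.
- oil_tin: Bystander: painted tin, 66 mm across, 110 mm high, standing at the back between washer and stand.
Mind the look-alikes: they are no part of the job. What is shaped like the carb but turquoise is not meant. Leave any orange look-alike of the basket alone.

How it is judged:
On the way, in this order (a step that is already met when the one before it is completed fails the run):
1. the basket is off its hook and withdrawn past the prong tips, touching no part of the stand (x of basket_bar in the frame of stand below -0.06 m and contact force between basket and stand below 0.05 N), for 0.1 s.
2. the basket stands flat on the tank floor with the carburettor in it, let go (x of basket in the frame of washer between -0.03 and 0.03 m and y of basket in the frame of washer between -0.045 and 0.045 m and z of basket in the frame of washer between 0.015 and 0.033 m and angle between basket's own z axis and vertical below 0.08 rad and x of carb in the frame of basket between -0.05 and 0.05 m and y of carb in the frame of basket between -0.075 and 0.075 m and z of carb in the frame of basket between -0.002 and 0.035 m and contact force between the fingers and basket below 0.05 N and linear speed of basket below 0.03 m/s), for 0.2 s.
3. the lid is fully down with the basket inside (value of joint lid below 0.04 rad and x of basket in the frame of washer between -0.03 and 0.03 m and y of basket in the frame of washer between -0.045 and 0.045 m and z of basket in the frame of washer between 0.015 and 0.033 m and angle between basket's own z axis and vertical below 0.08 rad), for 0.1 s.
4. the clamp handle is fully down on the shut lid (value of joint clamp below 0.1 rad and value of joint lid below 0.04 rad), for 0.1 s.
At the end, for the whole second after the job is handed in: The basket stands upright (within 0.08 rad) on the tank floor, within 30 mm (washer x) and 45 mm (washer y) of the tank's middle, with the carburettor in it; the lid is shut (under 0.04 rad) and the clamp handle down (under 0.1 rad); all is at rest and let go (all of step 2 and all of step 4 and velocity of joint lid between -0.1 and 0.1 rad/s and velocity of joint clamp between -0.1 and 0.1 rad/s); the robot touches nothing.
It fails at once if the lid is slammed (falls or is pushed shut faster than 2.5 rad/s) (velocity of joint lid below -2.5 rad/s).
It fails at once if the basket is dropped (moves faster than 0.5 m/s out of the fingers) (contact force between the fingers and basket below 0.05 N and linear speed of basket above 0.5 m/s).
It fails at once if the pail, spark plug, fuel cap, pulley, bulb, spanner or tin is moved more than 40 mm (distance of any of pail, spark_plug, fuel_cap, pulley, bulb, spanner, oil_tin from where it was at the start of the episode above 0.04 m).
It fails at once if the bulb or the tin is tipped over (angle between any of bulb, oil_tin's own z axis and vertical above 0.6 rad).
It also fails if it takes over 72 s, if anything falls off the work surface, if the arm or the gripper's body presses on something with over 40 N, if the wrist force passes 120 N, or if a joint passes its speed limit or range.

### The arm

A 6-joint arm with a two-finger parallel gripper is mounted at the origin on the work surface. World frame = base frame: x ahead of the robot, y to its left, z up, the work surface at z = 0. Lengths are in m, angles in rad, forces in N, time in s.
With the tool pointing down it reaches from about 0.425 to 0.95 m from the base axis. Payload 3.5 kg.
Tool frame: the origin (TCP) lies midway between the tips of the shut fingers; the grasp point (between the pads) lies 19 mm behind it; y points along the fingers, x is the direction in which the jaws open and shut, and the axes are right-handed (so a half turn about y gives the same grasp; the last joint's range is limited). The gripper opens to 85 mm and grips with 20 to 120 N. Pads are 22 mm wide; open, the fingers measure 114 mm over their backs; the gripper's body (76 mm by 85 mm) begins 54 mm behind the grasp point. The pads swing forward as they close: fully open they stand 13 mm farther back than shut.
Start: joints at [1.19, 0.286, 1.577, -0, 1.279, -0.15], TCP at [0.154, 0.657, 0.231] pointing down, gripper open.
Joint ranges: [-2.77, 2.77], [-0.9, 2.22], [0.21, 2.48], [-1.53, 4.67], [0.24, 2.81], [-2.84, 2.84]. Speed limits (rad/s): [2.79, 2.79, 3.14, 3.14, 3.14, 3.14].

### API

Orientations are given as a 3x3 rotation matrix whose columns are the frame's x, y, z axes.
In Python, from workcell import ctrl gives the robot as it stands.
- The arm moves only by the tool send_rows, never from a script. Its argument "increments" is a list of rows, each an object with "translation": the shift along the tool's x, y, z in mm, a list of three; "turn": the turn about the tool's y in rad; "claw": the opening in per cent of the stroke, from 0 (shut) to 100 (fully open). In form: [{"translation": [x, y, z], "turn": turn, "claw": claw}, ...]. A call has 1 to 10 rows; each row is the pose to reach, as a shift and turn from the pose commanded when the call began, along the tool's axes at that moment; what a row does not reach only later rows make up. A row lasts 1/12 s, in which the tool goes at most 41.7 mm and 7.16 degrees, less where a joint would pass 70% of its speed; a pose out of reach is approached as far as the arm can. A call with a gripper value outside its range is refused whole. The fingers move at their own pace and stop on an object; "grip_force" is the grip in N (left out, the last holds). Time passes only in rows, so rows that repeat a pose let the fingers close. It gives the time, the measured TCP pose, the force and the opening at its end, in the units of the state.
- ctrl.read_state(): the state, without advancing time (a new reading comes with each control period).
- ctrl.camera(name): name is "side" or "top" or "wrist"; returns (picture, depth): 400x640x3 uint8, blue, green, red; 400x640 float32, m along the optical axis (not along the pixel's ray), 0 where there is no reading.
- ctrl.camera_params(name): a dict with "fx", "fy", "cx", "cy" (pixels), "T" (4x4, takes a point from camera to world coordinates); the wrist camera has in their place "T_tool_cam" (4x4, takes a point from camera to tool coordinates, whose origin is the TCP and whose axes are the tool frame's). Camera axes: x right, y up, looking along -z (the intrinsics and any distortion apply to the point x, -y, -z); pixel columns grow to the right and rows downward; lengths in m; the calibration is good to about 2 mm. A picture is of the moment at which its call begins: read the wrist's pose just before it. camera_params takes no time and is no camera call.
- ctrl.job_done(): hands the job in, once; it reports no verdict.
The state is a dict: "t": time; "q": joint angles; "joint_vel": joint speeds; "joint_torque": joint torques, N m; "ee_pos": TCP position; "tcp_rot": TCP orientation; "wrist_force": force on the tool from outside, world axes, zero at the start; "wrist_torque": the same for the moment, N m; "finger_gap": finger opening in m.
Only numpy, scipy, OpenCV 4.12 (cv2) and the standard library are available. Lean on these libraries where they do the work, as an engineer would, in place of code of your own. Each camera call takes 0.05 s, during which the arm holds its last target. There are 200 camera calls.

## Working session

There is one attempt and no reset: what is moved stays moved. The work goes in short steps, Python scripts to look and compute and a tool call to move; the robot and the scene stay as the last step left them, time stands still between calls to the robot, and variables do not carry over. Pictures are saved under pics/ and viewed, about 8 in all and at most 12, crops included, and the job is handed in when it is done.

Besides the shell and the picture viewer there is one more tool, called in YAML: its name, and indented under it one key for each argument. send_rows: Moves the arm, as the interface text tells. Its arguments: {"type":"object","properties":{"increments":{"type":"array","items":{"type":"object","properties":{"translation":{"type":"array","items":{"type":"number"}},"turn":{"type":"number"},"claw":{"type":"number"}}}},"grip_force":{"type":"number"}},"required":["increments"]}

```bash
mkdir -p pics; ls
cat > h.py <<'E'
import numpy as np, cv2
from workcell import ctrl
np.set_printoptions(precision=4,suppress=True)
def grab(n):
    s=ctrl.read_state(); im,d=ctrl.camera(n); p=ctrl.camera_params(n)
    if n=="wrist":
        T=np.eye(4);T[:3,:3]=np.array(s["tcp_rot"]);T[:3,3]=s["ee_pos"];T=T@np.array(p["T_tool_cam"])
    else: T=np.array(p["T"])
    return im,d,p,T
def cloud(d,p,T):
    v,u=np.mgrid[:d.shape[0],:d.shape[1]]
    P=np.stack([(u-p["cx"])/p["fx"]*d,-(v-p["cy"])/p["fy"]*d,-d],-1)
    W=P@T[:3,:3].T+T[:3,3]; W[d<=0]=np.nan
    return W
E
python3 - <<'E'
from h import *
s=ctrl.read_state();print(s)
for n in ("top","side"):
    im,d,p,T=grab(n);cv2.imwrite(f"pics/{n}0.png",im);np.save(f"{n}0.npy",cloud(d,p,T));print(n,p)
print(ctrl.camera_params("wrist"))
E
```

```text
pics
{'t': 0.0, 'q': array([ 1.19  ,  0.2872,  1.5782,  0.    ,  1.2786, -0.15  ]), 'joint_vel': array([ 0.0017,  0.0013, -0.0006,  0.0011, -0.0004, -0.0011]), 'joint_torque': array([  0.0011, -40.5989, -29.2625,  -0.0002,   0.0059,  -0.    ]), 'ee_pos': array([0.1541, 0.6565, 0.2299]), 'tcp_rot': array([[ 0.2287, -0.0009, -0.9735],
       [ 0.9735, -0.0022,  0.2287],
       [-0.0023, -1.    ,  0.0004]]), 'wrist_force': array([0.5379, 0.1623, 0.2113]), 'wrist_torque': array([-0.0261, -0.009 , -0.0118]), 'finger_gap': 0.08551281042969662}
top {'fx': 365.5132518554539, 'fy': 365.5132518554539, 'cx': 316.5855453988297, 'cy': 200.4814355798019, 'T': array([[-0.0049,  0.9846, -0.1747,  0.3255],
       [-0.9997, -0.0006,  0.0244, -0.0024],
       [ 0.0239,  0.1747,  0.9843,  1.0429],
       [ 0.    ,  0.    ,  0.    ,  1.    ]])}
side {'fx': 387.95044242989724, 'fy': 387.95044242989724, 'cx': 322.95656460872743, 'cy': 197.69283295913118, 'T': array([[-0.4731, -0.5887,  0.6554,  1.1987],
       [ 0.8809, -0.3058,  0.3611,  0.3812],
       [-0.0122,  0.7482,  0.6633,  0.8425],
       [ 0.    ,  0.    ,  0.    ,  1.    ]])}
{'fx': 307.15934817171626, 'fy': 307.15934817171626, 'cx': 316.49558915720115, 'cy': 195.3170556637424, 'T_tool_cam': array([[ 1.    ,  0.0005, -0.0005,  0.0013],
       [-0.0007,  0.2954, -0.9554, -0.1435],
       [-0.0003,  0.9554,  0.2954,  0.0751],
       [ 0.    ,  0.    ,  0.    ,  1.    ]])}
```

View pics/top0.png

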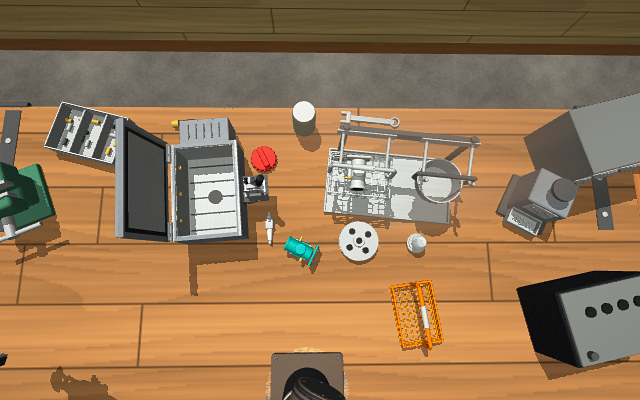

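View pics/side0.png

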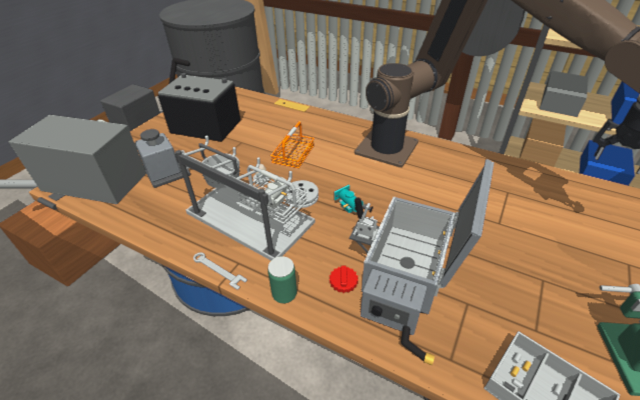

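Top view: washer at (208,190) with the hinge on its left, towards +y, the clamp at (255,187) and the pump at (205,130). The stand's crossbar is at the top with hooks opening towards the robot; the basket with the carb hangs on the left hook (355,175) and the pail on the right (440,180). The orange look-alike is at (415,313). Next I'll measure both frames.

Run:
```python
from h import *
T=np.load("top0.npy");S=np.load("side0.npy")
def sel(C,x0,x1,y0,y1,z0,z1):
    P=C.reshape(-1,3);P=P[~np.isnan(P[:,0])]
    return P[(P[:,0]>x0)&(P[:,0]<x1)&(P[:,1]>y0)&(P[:,1]<y1)&(P[:,2]>z0)&(P[:,2]<z1)]
for n,C in(("top",T),("side",S)):
    print(n)
    P=sel(C,.3,.75,.05,.45,.122,.138); print("rim",len(P),cv2.minAreaRect(P[:,:2].astype(np.float32)),P[:,2].mean())
    P=sel(C,.3,.75,.05,.45,.018,.032); print("floor",len(P),cv2.minAreaRect(P[:,:2].astype(np.float32)))
    P=sel(C,.3,.75,-.6,0.05,.222,.245); print("xbar",len(P),cv2.minAreaRect(P[:,:2].astype(np.float32)),P.min(0),P.max(0),P[:,2].mean())
    P=sel(C,.3,.75,-.6,0.05,.010,.020); print("tray",len(P),cv2.minAreaRect(P[:,:2].astype(np.float32)))
    P=sel(C,.3,.65,-.45,0.05,.19,.222); print("bars",len(P))
    np.save(n+"bars.npy",P)
for px in [(208,190),(240,145),(170,145),(176,240),(244,236),(120,120),(128,235),(255,180),(430,170),(340,130),(475,142),(255,168)]: print(px,T[px[1],px[0]])
im=cv2.imread("pics/top0.png");c=cv2.resize(im[95:275,95:495],None,fx=2,fy=2,interpolation=cv2.INTER_CUBIC)
cv2.imwrite("pics/c1.png",c)
```

```text
top
rim 2001 ((0.5527678728103638, 0.2388794869184494), (0.3168201148509979, 0.23440134525299072), 5.085087299346924) 0.12944988979654784
floor 3961 ((0.573283314704895, 0.23736783862113953), (0.3630989193916321, 0.29651543498039246), 2.9041903018951416)
xbar 1008 ((0.5790079832077026, -0.23703676462173462), (0.3372756838798523, 0.11739743500947952), 84.19973754882812) [ 0.5061 -0.4095  0.2221] [ 0.6527 -0.0738  0.241 ] 0.22936549689469043
tray 984 ((0.5505330562591553, -0.28431299328804016), (0.3839024603366852, 0.632317304611206), 2.7375805377960205)
bars 1503
side
rim 1982 ((0.5541276335716248, 0.24028664827346802), (0.32788512110710144, 0.2373148798942566), 8.549471855163574) 0.12899429590879744
floor 2984 ((0.5728927850723267, 0.22306163609027863), (0.40570852160453796, 0.28073620796203613), 9.705049514770508)
xbar 666 ((0.5804660320281982, -0.23552349209785461), (0.3328914940357208, 0.11868700385093689), 84.09980773925781) [ 0.5074 -0.4066  0.2221] [ 0.6545 -0.0745  0.2403] 0.2294072675804778
tray 751 ((0.5617075562477112, -0.274995356798172), (0.6494875550270081, 0.3750401735305786), 89.9208755493164)
bars 1186
(208, 190) [0.5364 0.279  0.0246]
(240, 145) [0.6776 0.1979 0.0001]
(170, 145) [0.6321 0.3516 0.1331]
(176, 240) [0.3889 0.3236 0.1265]
(244, 236) [0.4016 0.1634 0.085 ]
(120, 120) [0.6266 0.3897 0.3104]
(128, 235) [0.3887 0.3665 0.2823]
(255, 180) [0.5276 0.1238 0.1852]
(430, 170) [ 0.5711 -0.3244  0.1171]
(340, 130) [ 0.638  -0.0784  0.2286]
(475, 142) [ 0.6089 -0.3954  0.2308]
(255, 168) [0.6027 0.1493 0.0176]
```

View pics/c1.png

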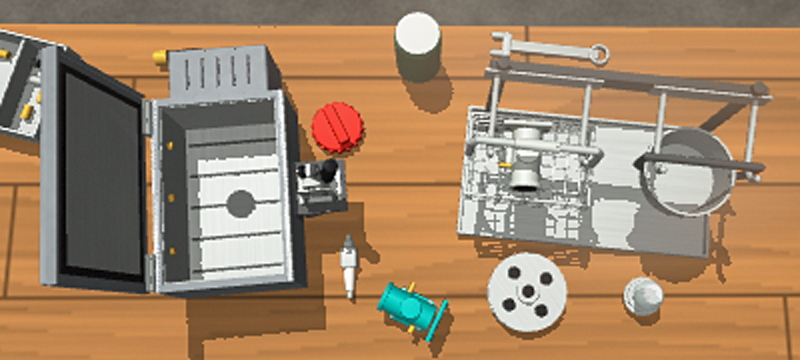

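Crop: crossbar runs (490,70) to (768,98). The basket bail bar is near (475–600,145) and the washer mouth is centred near (240,195). Now fitting the stand line and the washer rim.

```bash
cat > fit.py <<'E'
from h import *
from scipy.optimize import least_squares
def pts(C,x0,x1,y0,y1,z0,z1):
    P=C.reshape(-1,3);P=P[~np.isnan(P[:,0])]
    return P[(P[:,0]>x0)&(P[:,0]<x1)&(P[:,1]>y0)&(P[:,1]<y1)&(P[:,2]>z0)&(P[:,2]<z1)]
def loc(P,c,a):
    ex=np.array([np.cos(a),np.sin(a)]);ey=np.array([-ex[1],ex[0]])
    return np.stack([(P[:,:2]-c)@ex,(P[:,:2]-c)@ey,P[:,2]],-1)
def rimfit(C,p0):
    P=pts(C,.33,.75,.1,.36,.124,.136)
    def r(p):
        L=loc(P,p[:2],p[2]);ax=np.abs(L[:,0]);ay=np.abs(L[:,1])
        q=np.stack([ax-85,ay-125]) if 0 else np.stack([ax-.085,ay-.125])
        out=np.linalg.norm(np.maximum(q,0),axis=0)
        ins=np.minimum(.075-ax,.115-ay).clip(0)
        return np.where(out>0,out,ins)
    return least_squares(r,p0,loss="soft_l1",f_scale=.002,diff_step=1e-4),P
def standfit(C):
    P=pts(C,.5,.75,-.5,0.0,.2255,.2335)
    best=None;rng=np.random.default_rng(0)
    for _ in range(500):
        a,b=P[rng.choice(len(P),2,False),:2];d=b-a
        if np.linalg.norm(d)<.1: continue
        n=np.array([-d[1],d[0]])/np.linalg.norm(d);m=np.abs((P[:,:2]-a)@n)<.006
        if best is None or m.sum()>best.sum(): best=m
    Q=P[best,:2];c=Q.mean(0);u=np.linalg.svd(Q-c)[2][0];u*=np.sign(u[1])
    t=(Q-c)@u;ends=c+u*t.min(),c+u*t.max()
    U=pts(C,.5,.75,-.5,0.0,.2345,.243)
    ang=np.arctan2(u[1],u[0])-np.pi/2
    ex=np.array([np.cos(ang),np.sin(ang)])
    return c,ang,ends,len(Q),U,ex,u
if __name__=="__main__":
  for n in("top0","side0"):
    C=np.load(n+".npy")
    f,P=rimfit(C,[.53,.24,np.pi/2+.05]);print(n,"washer",f.x,np.abs(f.fun).mean(),len(P))
    c,ang,ends,k,U,ex,u=standfit(C);print("xbar",c,ang,ends,k)
    t=(U[:,:2]-c)@u;print("posts",len(U),np.sort(t)[[0,len(t)//4,-len(t)//4,-1]], U[t<0].mean(0),U[t>0].mean(0))
    mid=(U[t<0].mean(0)+U[t>0].mean(0))[:2]/2; o=mid-.087*ex
    print("stand origin",o,"hookL",o+.1*u,"hookR",o-.1*u)
    for h in (.1,-.1):
      B=pts(C,.3,.75,-.5,.1,.192,.224);L=loc(B,o+h*u,ang);L=L[(abs(L[:,0])<.03)&(abs(L[:,1])<.09)]
      print("bars near",len(L))
      for y in np.arange(-.08,.08,.02):
        m=(L[:,1]>=y)&(L[:,1]<y+.02)
        if m.sum(): print(round(y+.01,2),m.sum(),np.median(L[m],0),L[m][:,0].min(),L[m][:,0].max(),L[m][:,2].max())
E
python3 fit.py
```

```text
top0 washer [0.5177 0.2581 1.6591] 0.001866213529259157 1728
xbar [ 0.6285 -0.2415] -0.10006526915480674 (array([ 0.6116, -0.4099]), array([ 0.6453, -0.0743])) 649
posts 72 [-0.1577 -0.1497  0.1506  0.1574] [ 0.6153 -0.391   0.2374] [ 0.6448 -0.0924  0.2374]
stand origin [ 0.5435 -0.233 ] hookL [ 0.5535 -0.1335] hookR [ 0.5335 -0.3325]
bars near 415
-0.07 33 [-0.0012 -0.0689  0.208 ] -0.004762550492732265 0.005596359567586801 0.21201294936852855
-0.05 83 [ 0.0021 -0.0531  0.2062] -0.021493175350622687 0.029805819325358543 0.22031271382439666
-0.03 40 [-0.0003 -0.0284  0.2091] -0.005954265369247023 0.005265764681563206 0.21322288584699223
-0.01 47 [-0.0011 -0.0093  0.2102] -0.006505012867957416 0.007800134576486735 0.21384213563949994
0.01 51 [-0.0009  0.0103  0.2104] -0.005945267137412673 0.006695468637706573 0.21308884312727683
0.03 39 [-0.0005  0.0288  0.2082] -0.006682928647007337 0.006055082793475512 0.21277246221514612
0.05 82 [0.0017 0.0541 0.2065] -0.022189404515320768 0.02779588238526024 0.2180354304654979
0.07 34 [-0.0012  0.0711  0.2063] -0.004110108576081342 0.004601894163
[... 2004 characters left out ...]
77668705830742 0.21222965771379465
-0.05 64 [ 0.0013 -0.0542  0.2065] -0.02112986358793257 0.025849830333233112 0.22236298653579312
-0.03 18 [ 0.0011 -0.0282  0.2089] -0.004346984514215695 0.00504029029657706 0.2114246936294334
-0.01 18 [ 0.0012 -0.0094  0.2086] -0.004404090035586942 0.004568213860589253 0.21116580235045224
0.01 19 [0.0017 0.0103 0.2092] -0.0027535155560310695 0.004684247504576105 0.2135992511510324
0.03 19 [0.0023 0.0304 0.2092] -0.0029586519812678713 0.004772682395907787 0.21186649072587194
0.05 68 [0.0021 0.0549 0.2066] -0.02204559409983224 0.02962010092345778 0.22310314135105602
0.07 28 [0.0013 0.0686 0.2044] -0.004355158432949777 0.004651281292943399 0.21195871372755004
```

The two cameras agree within about 2 mm:
- **Sleeve:** about (0.554, -0.134, 0.205), with stand yaw -0.100.
- **Washer:** about (0.519, 0.257), with yaw 1.660.

The jaws must lie along stand x, at yaw -0.10. First I'll raise the arm, then travel.

```bash
cat >> h.py <<'E'
def go(pos,yaw=None):
    s=ctrl.read_state();R=np.array(s["tcp_rot"]);p=np.array(s["ee_pos"])
    y0=np.arctan2(R[1,0],R[0,0])
    print("pos",p,"yaw",y0,"gap",s["finger_gap"],"F",s["wrist_force"],"t",s["t"],"q",s["q"])
    print("  -> shift mm",1000*R.T@(np.array(pos)-p),"turn",0 if yaw is None else y0-yaw)
def wash(x,y,z,c=(.5187,.2567),a=1.660):
    return np.array([c[0]+np.cos(a)*x-np.sin(a)*y,c[1]+np.sin(a)*x+np.cos(a)*y,z])
def stand(x,y,z,c=(.5445,-.2333),a=-.100): return wash(x,y,z,c,a)
E
python3 -c "
from h import *
print(stand(0,.1,.205),wash(0,0,.12))
go((.40,.36,.40),.6)
go((.154,.657,.40))"
```

```text
[ 0.5545 -0.1338  0.205 ] [0.5187 0.2567 0.12  ]
pos [0.1542 0.6566 0.2301] yaw 1.339974060630719 gap 0.08514793783553047 F [-0.1007 -0.1632 -0.2086] t 0.1 q [ 1.19    0.2871  1.578  -0.      1.2786 -0.15  ]
  -> shift mm [-232.8129 -169.52   -307.0905] turn 0.7399740606307191
pos [0.1542 0.6566 0.2301] yaw 1.339974060630719 gap 0.08514793783553047 F [-0.1007 -0.1632 -0.2086] t 0.1 q [ 1.19    0.2871  1.578  -0.      1.2786 -0.15  ]
  -> shift mm [   0.0303 -169.9171    0.3324] turn 0
```

send_rows:
  increments:
    - {"translation": [0,-40,0],"turn": 0,"claw": 100}
    - {"translation": [0,-80,0],"turn": 0,"claw": 100}
    - {"translation": [0,-120,0],"turn": 0,"claw": 100}
    - {"translation": [0,-170,0],"turn": 0.1,"claw": 100}
    - {"translation": [0,-170,0],"turn": 0.2,"claw": 100}
    - {"translation": [0,-170,0],"turn": 0.2,"claw": 100}

```text
t: 0.6
ee_pos: [0.1547, 0.6581, 0.4073]
tcp_rot: [[0.419, 0.004, -0.908], [0.908, 0.009, 0.419], [0.01, -1.0, 0.0]]
wrist_force: [-0.2, 0.1, -0.2]
finger_gap: 0.0855
```

```bash
python3 -c "
from h import *
go((.40,.30,.40),.6)
go(stand(0,.1,.40),-.1)"
```

```text
pos [0.1547 0.6581 0.4073] yaw 1.138370393410069 gap 0.08549431557095437 F [-0.2146  0.1473 -0.1638] t 0.6 q [ 1.1901  0.2126  1.3514 -0.      1.568   0.0517]
  -> shift mm [-222.4223    5.024  -372.7902] turn 0.5383703934100691
pos [0.1547 0.6581 0.4073] yaw 1.138370393410069 gap 0.08549431557095437 F [-0.2146  0.1473 -0.1638] t 0.6 q [ 1.1901  0.2126  1.3514 -0.      1.568   0.0517]
  -> shift mm [-551.5363    1.7204 -694.8464] turn 1.2383703934100692
```

send_rows:
  increments:
    - {"translation": [-222,0,-373],"turn": 0.54,"claw": 100}
    - {"translation": [-222,0,-373],"turn": 0.54,"claw": 100}
    - {"translation": [-222,0,-373],"turn": 0.54,"claw": 100}
    - {"translation": [-222,0,-373],"turn": 0.54,"claw": 100}
    - {"translation": [-222,0,-373],"turn": 0.54,"claw": 100}
    - {"translation": [-222,0,-373],"turn": 0.54,"claw": 100}
    - {"translation": [-222,0,-373],"turn": 0.54,"claw": 100}
    - {"translation": [-222,0,-373],"turn": 0.54,"claw": 100}
    - {"translation": [-222,0,-373],"turn": 0.54,"claw": 100}
    - {"translation": [-222,0,-373],"turn": 0.54,"claw": 100}

```text
t: 1.43
ee_pos: [0.3907, 0.3118, 0.3982]
tcp_rot: [[0.824, -0.004, -0.567], [0.567, -0.002, 0.824], [-0.005, -1.0, 0.001]]
wrist_force: [0.7, 0.2, 0.3]
finger_gap: 0.0854
```

```bash
python3 -c "
from h import *
go(stand(0,.1,.33),-.1)"
```

```text
pos [0.3907 0.3118 0.3982] yaw 0.6031689298644979 gap 0.08544708855490793 F [0.6538 0.1678 0.2721] t 1.4333 q [ 0.4703 -0.1848  1.7691  0.      1.5621 -0.1328]
  -> shift mm [-117.5626   68.4124 -459.9378] turn 0.7031689298644979
```

send_rows:
  increments:
    - {"translation": [-118,68,-460],"turn": 0.7,"claw": 100}
    - {"translation": [-118,68,-460],"turn": 0.7,"claw": 100}
    - {"translation": [-118,68,-460],"turn": 0.7,"claw": 100}
    - {"translation": [-118,68,-460],"turn": 0.7,"claw": 100}
    - {"translation": [-118,68,-460],"turn": 0.7,"claw": 100}
    - {"translation": [-118,68,-460],"turn": 0.7,"claw": 100}
    - {"translation": [-118,68,-460],"turn": 0.7,"claw": 100}
    - {"translation": [-118,68,-460],"turn": 0.7,"claw": 100}
    - {"translation": [-118,68,-460],"turn": 0.7,"claw": 100}
    - {"translation": [-118,68,-460],"turn": 0.7,"claw": 100}

```text
t: 2.27
ee_pos: [0.5309, -0.0755, 0.3388]
tcp_rot: [[0.995, -0.005, 0.097], [-0.097, 0.002, 0.995], [-0.005, -1.0, 0.001]]
wrist_force: [1.6, 0.3, 0.8]
finger_gap: 0.0856
```

send_rows:
  increments:
    - {"translation": [0,0,0],"turn": 0,"claw": 100}
    - {"translation": [0,0,0],"turn": 0,"claw": 100}
    - {"translation": [0,0,0],"turn": 0,"claw": 100}

```text
t: 2.52
ee_pos: [0.5309, -0.0734, 0.3398]
tcp_rot: [[0.995, -0.004, 0.099], [-0.099, 0.002, 0.995], [-0.004, -1.0, 0.001]]
wrist_force: [-0.1, 0.3, -0.3]
finger_gap: 0.0853
```

Run:
```python
from h import *
from fit import pts,loc
go(stand(0,.1,.33),-.1)
im,d,p,T=grab("wrist");cv2.imwrite("pics/w1.png",im)
C=cloud(d,p,T)
B=pts(C,.3,.75,-.5,.1,.198,.222);L=loc(B,stand(0,.1,0)[:2],-.1);L=L[(abs(L[:,0])<.03)&(abs(L[:,1])<.09)]
for y in np.arange(-.09,.09,.02):
    m=(L[:,1]>=y)&(L[:,1]<y+.02)
    if m.sum(): print(round(y+.01,2),m.sum(),np.median(L[m],0),L[m].min(0),L[m].max(0))
```

```text
pos [ 0.5309 -0.0734  0.3398] yaw -0.0991252671364454 gap 0.08533153484365855 F [-0.0744  0.2912 -0.2724] t 2.5167 q [-0.327  -0.0856  1.7827  0.0005  1.449  -0.2279]
  -> shift mm [ 29.4695   9.6337 -57.7785] turn 0.0008747328635546059
-0.08 15 [-0.0007 -0.0717  0.2092] [-0.0043 -0.0731  0.1986] [ 0.0046 -0.07    0.2102]
-0.06 481 [ 0.0012 -0.053   0.2077] [-0.022  -0.07    0.1984] [ 0.03   -0.05    0.2219]
-0.04 166 [ 0.0003 -0.0401  0.2098] [-0.0158 -0.05    0.2016] [ 0.0191 -0.03    0.2123]
-0.02 221 [-0.0001 -0.0189  0.2112] [-0.0061 -0.03    0.2062] [ 0.0073 -0.0102  0.2135]
0.0 260 [ 0.     -0.0005  0.2114] [-0.0062 -0.0099  0.2045] [0.0078 0.01   0.2138]
0.02 278 [0.0003 0.0205 0.2109] [-0.0059  0.0101  0.2032] [0.0079 0.0298 0.2136]
0.04 204 [0.0002 0.0398 0.2097] [-0.0042  0.0301  0.2056] [0.0053 0.0499 0.2128]
0.06 566 [0.0025 0.0575 0.2076] [-0.0211  0.05    0.1984] [0.0298 0.07   0.2212]
0.08 137 [0.0003 0.0751 0.2051] [-0.0042  0.0702  0.1981] [0.0056 0.0814 0.2114]
```

View pics/w1.png

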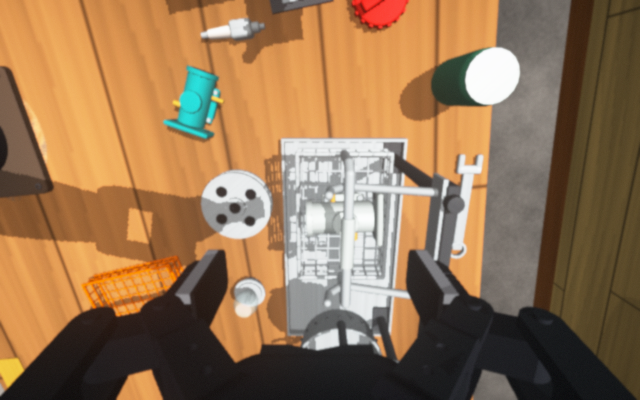

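Wrist view: the grey basket with the aluminium carb is under the gripper, its bar running vertically at column 348 with the sleeve near row 240. The numbers put the bar within 1 mm of the estimate. Now I'll centre over it and go down.

send_rows:
  increments:
    - {"translation": [15,5,-29],"turn": 0,"claw": 100}
    - {"translation": [29.5,9.6,-58],"turn": 0,"claw": 100}
    - {"translation": [29.5,9.6,-58],"turn": 0,"claw": 100}
    - {"translation": [29.5,35,-58],"turn": 0,"claw": 100}
    - {"translation": [29.5,65,-58],"turn": 0,"claw": 100}
    - {"translation": [29.5,95,-58],"turn": 0,"claw": 100}
    - {"translation": [29.5,120,-58],"turn": 0,"claw": 100}
    - {"translation": [29.5,140,-58],"turn": 0,"claw": 100}
    - {"translation": [29.5,152,-58],"turn": 0,"claw": 100}
    - {"translation": [29.5,152,-58],"turn": 0,"claw": 100}

```text
t: 3.4
ee_pos: [0.5534, -0.132, 0.187]
tcp_rot: [[0.995, -0.006, 0.097], [-0.097, 0.003, 0.995], [-0.006, -1.0, 0.002]]
wrist_force: [-0.5, 0.7, -1.0]
finger_gap: 0.0854
```

```bash
python3 -c "
from h import *
go(stand(0,.1,.187),-.1)"
```

```text
pos [ 0.5534 -0.132   0.187 ] yaw -0.09764198294439833 gap 0.08544278355628175 F [-0.5061  0.7479 -1.0067] t 3.4 q [-0.4126  0.0985  1.878   0.0002  1.1713 -0.315 ]
  -> shift mm [ 1.2388 -0.0149 -1.6553] turn 0.00235801705560168
```

send_rows:
  increments:
    - {"translation": [1,0,-1.5],"turn": 0,"claw": 60}
    - {"translation": [1,0,-1.5],"turn": 0,"claw": 30}
    - {"translation": [1,0,-1.5],"turn": 0,"claw": 0}
    - {"translation": [1,0,-1.5],"turn": 0,"claw": 0}
    - {"translation": [1,0,-1.5],"turn": 0,"claw": 0}
    - {"translation": [1,0,-1.5],"turn": 0,"claw": 0}
    - {"translation": [1,0,-1.5],"turn": 0,"claw": 0}
    - {"translation": [1,0,-1.5],"turn": 0,"claw": 0}
    - {"translation": [1,0,-1.5],"turn": 0,"claw": 0}
    - {"translation": [1,0,-1.5],"turn": 0,"claw": 0}
  grip_force: 70

```text
t: 4.23
ee_pos: [0.5552, -0.136, 0.1915]
tcp_rot: [[0.995, -0.003, 0.099], [-0.099, -0.0, 0.995], [-0.003, -1.0, -0.0]]
wrist_force: [-5.4, 1.4, 4.0]
finger_gap: 0.0118
```

send_rows:
  increments:
    - {"translation": [0,0,0],"turn": 0,"claw": 0}
    - {"translation": [0,-6,0],"turn": 0,"claw": 0}
    - {"translation": [0,-12,0],"turn": 0,"claw": 0}
    - {"translation": [0,-18,0],"turn": 0,"claw": 0}
    - {"translation": [0,-24,0],"turn": 0,"claw": 0}
    - {"translation": [0,-30,0],"turn": 0,"claw": 0}
    - {"translation": [0,-35,0],"turn": 0,"claw": 0}
    - {"translation": [0,-37,0],"turn": 0,"claw": 0}
    - {"translation": [0,-37,0],"turn": 0,"claw": 0}
    - {"translation": [0,-37,0],"turn": 0,"claw": 0}

```text
t: 5.07
ee_pos: [0.5561, -0.1359, 0.2273]
tcp_rot: [[0.995, 0.0, 0.1], [-0.1, -0.0, 0.995], [0.0, -1.0, -0.0]]
wrist_force: [-1.2, 0.3, -7.5]
finger_gap: 0.0116
```

```bash
python3 -c "
from h import *
go(stand(0,.1,.224),-.1)"
```

```text
pos [ 0.5561 -0.1359  0.2273] yaw -0.09994872585851958 gap 0.011618341599955753 F [-1.2116  0.3499 -7.5468] t 5.0667 q [-0.4168  0.0652  1.8371 -0.      1.2393 -0.3169]
  -> shift mm [-1.8133  3.268   1.9017] turn 5.1274141480428526e-05
```

Run:
```python
from h import *
from fit import pts,loc
im,d,p,T=grab("side");C=cloud(d,p,T)
uv=lambda w:(lambda c:(p["cx"]+p["fx"]*c[0]/-c[2],p["cy"]-p["fy"]*c[1]/-c[2]))(np.linalg.inv(T)[:3]@np.append(w,1))
print(uv((.554,-.134,.2)))
L=loc(pts(C,.3,.75,-.5,.1,.1,.3),stand(0,.1,0)[:2],-.1)
for y in (-.065,-.04,.04,.065,.075):
    m=(abs(L[:,1]-y)<.006)&(abs(L[:,0])<.02)&(L[:,2]>.2)
    if m.sum(): print(y,m.sum(),np.median(L[m],0),L[m].max(0))
u,v=map(int,uv((.554,-.134,.2)))
c=im[max(0,v-90):v+90,max(0,u-110):u+110];cv2.imwrite("pics/s1.png",cv2.resize(c,None,fx=3,fy=3,interpolation=cv2.INTER_CUBIC))
```

```text
(np.float64(270.0656811782774), np.float64(176.55275828827172))
-0.065 10 [ 0.0059 -0.0647  0.2443] [ 0.0077 -0.0607  0.2462]
-0.04 4 [ 0.006  -0.039   0.2417] [ 0.0079 -0.0342  0.2428]
0.04 15 [0.0042 0.0414 0.2434] [0.0076 0.0454 0.247 ]
0.065 19 [0.0048 0.0654 0.2438] [0.0078 0.0704 0.247 ]
0.075 57 [0.0047 0.077  0.2267] [0.0087 0.0809 0.2462]
```

View pics/s1.png

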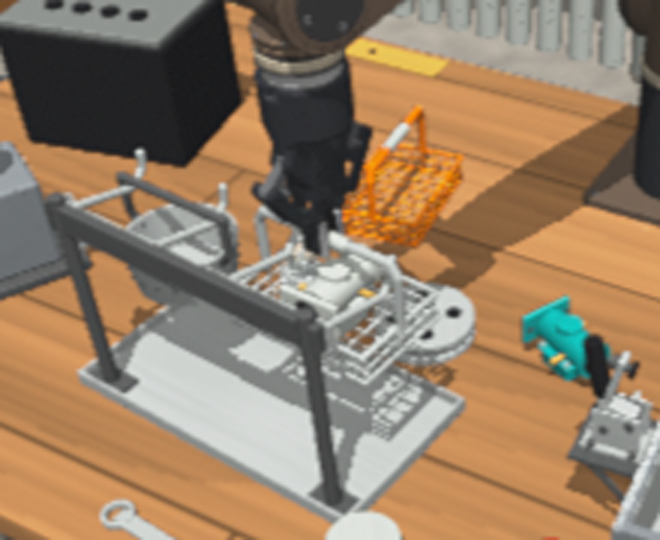

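The basket is lifted level, with its bar at 0.2415, up 36 mm and inside the 29–45 mm window. Now withdrawing along tool -x.

send_rows:
  increments:
    - {"translation": [-5,0,0],"turn": 0,"claw": 0}
    - {"translation": [-14,0,0],"turn": 0,"claw": 0}
    - {"translation": [-26,0,0],"turn": 0,"claw": 0}
    - {"translation": [-40,0,0],"turn": 0,"claw": 0}
    - {"translation": [-55,0,0],"turn": 0,"claw": 0}
    - {"translation": [-70,0,0],"turn": 0,"claw": 0}
    - {"translation": [-85,0,0],"turn": 0,"claw": 0}
    - {"translation": [-100,0,0],"turn": 0,"claw": 0}
    - {"translation": [-112,0,0],"turn": 0,"claw": 0}
    - {"translation": [-120,0,0],"turn": 0,"claw": 0}

```text
t: 5.95
ee_pos: [0.4347, -0.1234, 0.2268]
tcp_rot: [[0.995, -0.001, 0.1], [-0.1, 0.0, 0.995], [-0.002, -1.0, 0.0]]
wrist_force: [0.4, 1.1, -6.9]
finger_gap: 0.0115
```

send_rows:
  increments:
    - {"translation": [-2,0,0],"turn": 0,"claw": 0}
    - {"translation": [-2,0,0],"turn": 0,"claw": 0}
    - {"translation": [-2,0,0],"turn": 0,"claw": 0}
    - {"translation": [-2,-8,0],"turn": 0,"claw": 0}
    - {"translation": [-2,-22,0],"turn": 0,"claw": 0}
    - {"translation": [-2,-42,0],"turn": 0,"claw": 0}
    - {"translation": [-2,-64,0],"turn": 0,"claw": 0}
    - {"translation": [-2,-86,0],"turn": 0,"claw": 0}
    - {"translation": [-2,-108,0],"turn": 0,"claw": 0}
    - {"translation": [-2,-125,0],"turn": 0,"claw": 0}

```text
t: 6.78
ee_pos: [0.4356, -0.124, 0.3552]
tcp_rot: [[0.995, 0.003, 0.099], [-0.099, -0.001, 0.995], [0.003, -1.0, -0.001]]
wrist_force: [0.4, 0.1, -5.8]
finger_gap: 0.0111
```

```bash
python3 -c "
from h import *
go(wash(0,0,.36),-1.482)
print(ctrl.read_state()['wrist_torque'])"
```

```text
pos [ 0.4356 -0.124   0.3552] yaw -0.09966135562637235 gap 0.011110615604378673 F [ 0.4074  0.1131 -5.7548] t 6.7833 q [-0.502  -0.2955  1.9345  0.0001  1.4996 -0.4024]
  -> shift mm [ 44.8122  -5.0556 387.0426] turn 1.3823386443736276
[-0.0052  0.0016 -0.0084]
```

Off the hook and past the tips, with the 5.8 N load held. Now over to the washer while turning.

send_rows:
  increments:
    - {"translation": [0,0,5],"turn": 0.02,"claw": 0}
    - {"translation": [1,0,16],"turn": 0.06,"claw": 0}
    - {"translation": [3,0,32],"turn": 0.12,"claw": 0}
    - {"translation": [5,0,52],"turn": 0.19,"claw": 0}
    - {"translation": [8,0,74],"turn": 0.27,"claw": 0}
    - {"translation": [10,0,96],"turn": 0.35,"claw": 0}
    - {"translation": [13,0,118],"turn": 0.43,"claw": 0}
    - {"translation": [16,0,140],"turn": 0.51,"claw": 0}
    - {"translation": [19,0,162],"turn": 0.59,"claw": 0}
    - {"translation": [21,0,184],"turn": 0.67,"claw": 0}

```text
t: 7.62
ee_pos: [0.4747, 0.0585, 0.3529]
tcp_rot: [[0.715, 0.001, 0.699], [-0.699, 0.0, 0.715], [0.0, -1.0, 0.0]]
wrist_force: [-0.1, 0.2, -6.1]
finger_gap: 0.0115
```

```bash
python3 -c "
from h import *
go(wash(0,0,.36),-1.482)"
```

```text
pos [0.4747 0.0585 0.3529] yaw -0.7736433746738389 gap 0.011463297391902105 F [-0.062   0.1812 -6.1376] t 7.6167 q [-0.0899 -0.2306  1.8868  0.0001  1.4847  0.6837]
  -> shift mm [-107.0332   -7.0812  172.4909] turn 0.7083566253261611
```

send_rows:
  increments:
    - {"translation": [-12,0,20],"turn": 0.08,"claw": 0}
    - {"translation": [-24,-1,40],"turn": 0.16,"claw": 0}
    - {"translation": [-37,-2,60],"turn": 0.24,"claw": 0}
    - {"translation": [-50,-3,80],"turn": 0.32,"claw": 0}
    - {"translation": [-62,-4,100],"turn": 0.4,"claw": 0}
    - {"translation": [-75,-5,120],"turn": 0.48,"claw": 0}
    - {"translation": [-86,-6,138],"turn": 0.56,"claw": 0}
    - {"translation": [-95,-6,153],"turn": 0.63,"claw": 0}
    - {"translation": [-102,-6,165],"turn": 0.68,"claw": 0}
    - {"translation": [-107,-6,172],"turn": 0.708,"claw": 0}

```text
t: 8.45
ee_pos: [0.5176, 0.2573, 0.3583]
tcp_rot: [[0.092, -0.0, 0.996], [-0.996, 0.001, 0.092], [-0.001, -1.0, -0.0]]
wrist_force: [-0.7, 0.1, -7.3]
finger_gap: 0.0117
```

send_rows:
  increments:
    - {"translation": [0,0,0],"turn": 0,"claw": 0}
    - {"translation": [0,0,0],"turn": 0,"claw": 0}
    - {"translation": [0,0,0],"turn": 0,"claw": 0}
    - {"translation": [0,0,0],"turn": 0,"claw": 0}

```text
t: 8.78
ee_pos: [0.517, 0.2547, 0.3584]
tcp_rot: [[0.092, -0.0, 0.996], [-0.996, -0.0, 0.092], [0.0, -1.0, -0.0]]
wrist_force: [-0.1, -0.2, -6.8]
finger_gap: 0.0117
```

Run:
```python
from h import *
from fit import rimfit,pts,loc
go(wash(0,0,.36),-1.482)
im,d,p,T=grab("wrist");C=cloud(d,p,T)
try:
  f,P=rimfit(C,[.5187,.2567,1.66]);print("wrist rim",f.x,np.abs(f.fun).mean(),len(P))
except Exception as e: print(e)
cv2.imwrite("pics/w2.png",im)
im,d,p,T=grab("top");C=cloud(d,p,T)
L=loc(pts(C,.3,.75,.05,.5,.255,.36),wash(0,0,0)[:2],1.66)
m=(abs(L[:,0])<.08)&(abs(L[:,1])<.12)
m&=(L[:,2]<.325)
print("basket", L[m].min(0),L[m].max(0),m.sum())
LL=L[(L[:,0]>.095)&(abs(L[:,1])<.1)]; print("lid top",LL[:,2].max(),LL[LL[:,2]>LL[:,2].max()-.008].mean(0))
```

```text
pos [0.517  0.2547 0.3584] yaw -1.4782074309311637 gap 0.011655901907433196 F [-0.0809 -0.1511 -6.7841] t 8.7833 q [ 0.2818 -0.0008  1.6681 -0.0003  1.4745  1.7601]
  -> shift mm [-1.8799 -1.6397  1.8524] turn 0.0037925690688362934
wrist rim [0.5187 0.257  1.675 ] 0.0015902545864308467 3633
basket [-0.0574 -0.0787  0.2747] [0.0534 0.0845 0.3248] 1489Traceback (most recent call last):
  File "<stdin>", line 14, in <module>
    return umr_maximum(a, axis, None, out, keepdims, initial, where)
ValueError: zero-size array to reduction operation maximum which has no identity
```

View pics/w2.png

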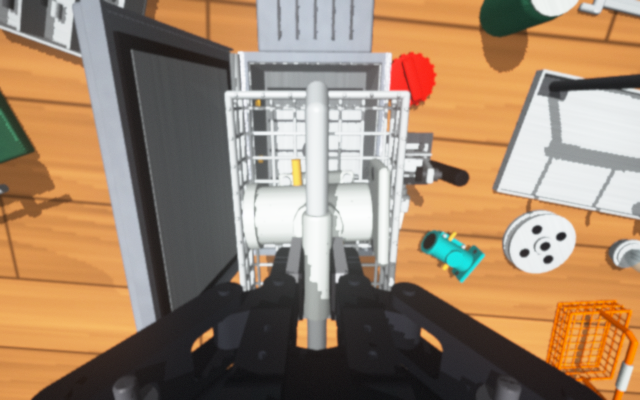

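Wrist view: the basket is held level over the mouth, long side along the tank, and the carb is inside. The wrist rim fit agrees at (0.5187, 0.257), so I'm going down.

send_rows:
  increments:
    - {"translation": [-2,4,1],"turn": 0.004,"claw": 0}
    - {"translation": [-2,14,2],"turn": 0.004,"claw": 0}
    - {"translation": [-2,29,2],"turn": 0.004,"claw": 0}
    - {"translation": [-2,46,2],"turn": 0.004,"claw": 0}
    - {"translation": [-2,63,2],"turn": 0.004,"claw": 0}
    - {"translation": [-2,80,2],"turn": 0.004,"claw": 0}
    - {"translation": [-2,97,2],"turn": 0.004,"claw": 0}
    - {"translation": [-2,114,2],"turn": 0.004,"claw": 0}
    - {"translation": [-2,130,2],"turn": 0.004,"claw": 0}
    - {"translation": [-2,140,2],"turn": 0.004,"claw": 0}

```text
t: 9.72
ee_pos: [0.5174, 0.2569, 0.2149]
tcp_rot: [[0.089, -0.004, 0.996], [-0.996, -0.001, 0.089], [0.001, -1.0, -0.004]]
wrist_force: [0.1, 0.5, -6.5]
finger_gap: 0.0116
```

```bash
python3 -c "
from h import *
go(wash(0,0,.106),-1.482)"
```

```text
pos [0.5174 0.2569 0.2149] yaw -1.482134217868409 gap 0.011557980789941759 F [ 0.0841  0.4678 -6.5278] t 9.7167 q [ 0.2853  0.09    1.8339 -0.      1.222   1.7674]
  -> shift mm [  0.194  108.8903   1.7411] turn -0.0001342178684089479
```

send_rows:
  increments:
    - {"translation": [0,8,0],"turn": 0,"claw": 0}
    - {"translation": [0,18,0],"turn": 0,"claw": 0}
    - {"translation": [0,29,0],"turn": 0,"claw": 0}
    - {"translation": [0,40,0],"turn": 0,"claw": 0}
    - {"translation": [0,51,0],"turn": 0,"claw": 0}
    - {"translation": [0,62,0],"turn": 0,"claw": 0}
    - {"translation": [0,73,0],"turn": 0,"claw": 0}
    - {"translation": [0,83,0],"turn": 0,"claw": 0}
    - {"translation": [0,91,0],"turn": 0,"claw": 0}
    - {"translation": [0,96,0],"turn": 0,"claw": 0}

```text
t: 10.55
ee_pos: [0.5182, 0.2572, 0.1207]
tcp_rot: [[0.089, -0.002, 0.996], [-0.996, -0.001, 0.089], [0.0, -1.0, -0.002]]
wrist_force: [-0.1, -0.1, -6.1]
finger_gap: 0.0116
```

send_rows:
  increments:
    - {"translation": [0,3,0],"turn": 0,"claw": 0}
    - {"translation": [0,6,0],"turn": 0,"claw": 0}
    - {"translation": [0,8,0],"turn": 0,"claw": 0}
    - {"translation": [0,10,0],"turn": 0,"claw": 0}
    - {"translation": [0,10,0],"turn": 0,"claw": 0}

```text
t: 10.97
ee_pos: [0.5188, 0.2574, 0.1123]
tcp_rot: [[0.089, 0.0, 0.996], [-0.996, 0.0, 0.089], [-0.0, -1.0, 0.0]]
wrist_force: [0.6, -0.8, -7.8]
finger_gap: 0.0115
```

send_rows:
  increments:
    - {"translation": [0,2,0],"turn": 0,"claw": 0}
    - {"translation": [0,4,0],"turn": 0,"claw": 0}
    - {"translation": [0,4,0],"turn": 0,"claw": 0}
    - {"translation": [0,4,0],"turn": 0,"claw": 0}

```text
t: 11.3
ee_pos: [0.5186, 0.2574, 0.1081]
tcp_rot: [[0.089, -0.0, 0.996], [-0.996, -0.0, 0.089], [0.0, -1.0, -0.0]]
wrist_force: [-0.2, 0.4, -6.2]
finger_gap: 0.0117
```

send_rows:
  increments:
    - {"translation": [0,2,0],"turn": 0,"claw": 0}
    - {"translation": [0,3,0],"turn": 0,"claw": 0}
    - {"translation": [0,3,0],"turn": 0,"claw": 0}
    - {"translation": [0,3,0],"turn": 0,"claw": 0}

```text
t: 11.63
ee_pos: [0.5191, 0.2571, 0.1069]
tcp_rot: [[0.089, 0.0, 0.996], [-0.996, -0.001, 0.089], [0.001, -1.0, 0.0]]
wrist_force: [-3.4, -3.6, 2.1]
finger_gap: 0.0118
```

It has touched down: the force reversed. Releasing.

send_rows:
  increments:
    - {"translation": [0,0,0],"turn": 0,"claw": 14}
    - {"translation": [0,0,0],"turn": 0,"claw": 18}
    - {"translation": [0,0,0],"turn": 0,"claw": 24}
    - {"translation": [0,0,0],"turn": 0,"claw": 32}
    - {"translation": [0,0,0],"turn": 0,"claw": 42}
    - {"translation": [0,0,0],"turn": 0,"claw": 50}
    - {"translation": [0,0,0],"turn": 0,"claw": 50}
    - {"translation": [0,0,0],"turn": 0,"claw": 50}
    - {"translation": [0,0,0],"turn": 0,"claw": 50}
    - {"translation": [0,0,0],"turn": 0,"claw": 50}

```text
t: 12.47
ee_pos: [0.5187, 0.2574, 0.1052]
tcp_rot: [[0.089, -0.0, 0.996], [-0.996, -0.0, 0.089], [0.0, -1.0, -0.0]]
wrist_force: [-0.6, 0.0, 0.5]
finger_gap: 0.0427
```

send_rows:
  increments:
    - {"translation": [0,-5,0],"turn": 0,"claw": 50}
    - {"translation": [0,-15,0],"turn": 0,"claw": 50}
    - {"translation": [0,-30,0],"turn": 0,"claw": 50}
    - {"translation": [0,-60,0],"turn": 0,"claw": 50}
    - {"translation": [0,-95,0],"turn": 0,"claw": 50}
    - {"translation": [0,-130,0],"turn": 0,"claw": 50}
    - {"translation": [0,-170,0],"turn": 0,"claw": 50}
    - {"translation": [0,-210,0],"turn": 0,"claw": 30}
    - {"translation": [0,-250,0],"turn": 0,"claw": 10}
    - {"translation": [0,-280,0],"turn": 0,"claw": 0}

```text
t: 13.3
ee_pos: [0.5188, 0.2575, 0.3911]
tcp_rot: [[0.089, 0.006, 0.996], [-0.996, 0.002, 0.089], [-0.001, -1.0, 0.006]]
wrist_force: [1.0, 0.0, 0.9]
finger_gap: 0.0067
```

Run:
```python
from h import *
from fit import pts,loc
go(wash(0,0,.4),-1.482)
for n in("top","side","wrist"):
    im,d,p,T=grab(n);C=cloud(d,p,T)
    cv2.imwrite(f"pics/{n}3.png",im)
    L=loc(pts(C,.3,.75,.05,.5,.0,.40),wash(0,0,0)[:2],1.66)
    m=(abs(L[:,0])<.07)&(abs(L[:,1])<.11)&(L[:,2]>.09)&(L[:,2]<.15)
    print(n,"bar",m.sum(),L[m].min(0),L[m].max(0),L[m].mean(0)) if m.sum() else 0
    m=(abs(L[:,0])<.07)&(abs(L[:,1])<.11)&(L[:,2]>.052)&(L[:,2]<.066)
    print(" walls",L[m].min(0),L[m].max(0)) if m.sum() else 0
    m=(L[:,0]>.08)&(L[:,0]<.2)&(abs(L[:,1])<.11)&(L[:,2]>.15)&(L[:,2]<.33)
    q=L[m]
    if m.sum()>50:
        th=np.arctan2(q[:,2]-.13,-(q[:,0]-.091)); print(" lid inner ang",np.median(th),q[:,2].max(), len(q))
    m=(L[:,0]<-.095)&(L[:,0]>-.22)&(abs(L[:,1])<.04)&(L[:,2]>.12)&(L[:,2]<.24)
    q=L[m];print(" clamp",m.sum())
    for z in np.arange(.12,.22,.015):
        k=q[(q[:,2]>z)&(q[:,2]<z+.015)]
        if len(k): print("  z",round(z,3),len(k),"x",k[:,0].min(),k[:,0].max(),"y",k[:,1].min(),k[:,1].max())
```

```text
pos [0.5188 0.2575 0.3911] yaw -1.4819089915672694 gap 0.006731559790366119 F [1.0216 0.0147 0.853 ] t 13.3 q [ 0.2855 -0.0055  1.6153  0.      1.5257  1.7675]
  -> shift mm [ 0.747  -8.9193 -0.1469] turn 9.100843273057713e-05
top bar 313 [-0.0121 -0.0811  0.0901] [0.0699 0.0826 0.1294] [0.0013 0.0031 0.121 ]
 walls [-0.0546 -0.0809  0.0522] [0.0568 0.0825 0.0658]
 lid inner ang 1.7156827756546633 0.23123225783321155 766
 clamp 258
  z 0.12 64 x -0.1367296399933958 -0.0965712059259388 y -0.01232214756025697 0.01721165869163712
  z 0.135 35 x -0.13802460667461966 -0.09657984191727578 y -0.011201395377457965 0.01571562642080506
  z 0.15 13 x -0.14359440813964386 -0.12463895738941078 y 0.003818223081261237 0.010131994435682587
  z 0.165 22 x -0.14830385350279662 -0.10761232020917012 y -0.0055110723687394406 0.010326559162571533
  z 0.18 78 x -0.15032531654379258 -0.10635283019005462 y -0.004561126150769549 0.010384255814635507
  z 0.195 46 x -0.15463848941637903 -0.13756546251420398 y -0.00710246939621567 0.010148879298062345
side bar 279 [-0.0119 -0.0845  0.09  ] [0.0699 0.1096 0.1291]
[... 879 characters left out ...]
 [0.0572 0.0779 0.066 ]
 lid inner ang 1.7391700085829145 0.3155012552109264 23106
 clamp 1239
  z 0.12 227 x -0.13629535833204087 -0.09547577247629506 y -0.016203244251936665 0.015758929215950342
  z 0.135 281 x -0.13704693993709594 -0.09503768855338753 y -0.014700353469227344 0.013569292418296642
  z 0.15 51 x -0.137094001877884 -0.12078402826642658 y -0.008901703719568485 -0.0007396573319056927
  z 0.165 70 x -0.1411577924815038 -0.10670805890473813 y -0.008713968540682026 0.007663229040571291
  z 0.18 386 x -0.1458681659501928 -0.1048635420423702 y -0.00876298065650041 0.00784804053532762
  z 0.195 224 x -0.1542869664099047 -0.13619079579883914 y -0.008685527671704316 0.00868826953370102
```

View pics/wrist3.png

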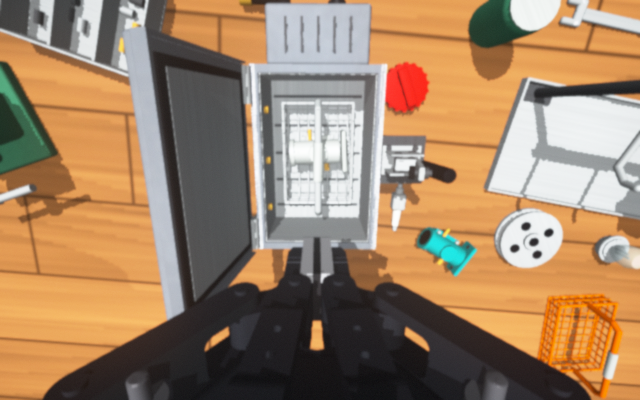

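The basket stands centred in the tank: walls ±55 by ±81 mm, bar top at 0.129, carb in it. The lid is at about 1.72 rad. Next, over the lid's edge and down behind it with the fingers shut.

send_rows:
  increments:
    - {"translation": [-30,-5,0],"turn": 0,"claw": 0}
    - {"translation": [-65,-5,0],"turn": 0,"claw": 0}
    - {"translation": [-100,-5,0],"turn": 0,"claw": 0}
    - {"translation": [-140,-5,0],"turn": 0,"claw": 0}
    - {"translation": [-178,-5,0],"turn": 0,"claw": 0}
    - {"translation": [-178,0,0],"turn": 0,"claw": 0}
    - {"translation": [-178,30,0],"turn": 0,"claw": 0}
    - {"translation": [-178,70,0],"turn": 0,"claw": 0}
    - {"translation": [-178,105,0],"turn": 0,"claw": 0}
    - {"translation": [-178,112,0],"turn": 0,"claw": 0}

```text
t: 14.28
ee_pos: [0.4992, 0.4323, 0.2629]
tcp_rot: [[0.089, -0.014, 0.996], [-0.996, -0.009, 0.089], [0.008, -1.0, -0.015]]
wrist_force: [-0.5, -1.3, -1.6]
finger_gap: -0.0002
```

Run:
```python
from h import *
go(wash(.178,0,.28),-1.482)
p=np.array(ctrl.read_state()["ee_pos"])
for th in np.arange(1.8,-.07,-.09):
    rho=.15-.02*max(0,1.57-th)/1.57
    if th>1.5: X=.091+.184*-np.cos(th)+.01*np.sin(th)+.0145;Z=.28
    else: X=.091-rho*np.cos(th)+.01*np.sin(th)+.0145;Z=.13+rho*np.sin(th)+.01*np.cos(th)
    w=wash(X,0,Z)
    print(round(th,2),"X %.0f Z %.0f"%(X*1e3,Z*1e3))
```

```text
pos [0.4992 0.4323 0.2629] yaw -1.4817614437397784 gap -0.00019599003917642502 F [-0.5422 -1.2654 -1.6474] t 14.2833 q [ 0.5604  0.2419  1.5728 -0.0001  1.3434  2.0422]
  -> shift mm [ -1.2392 -17.1608   3.5512] turn 0.0002385562602216229
1.8 X 157 Z 280
1.71 X 141 Z 280
1.62 X 125 Z 280
1.53 X 108 Z 280
1.44 X 96 Z 278
1.35 X 83 Z 276
1.26 X 70 Z 272
1.17 X 58 Z 267
1.08 X 47 Z 262
0.99 X 36 Z 255
0.9 X 25 Z 247
0.81 X 16 Z 239
0.72 X 7 Z 229
0.63 X -0 Z 219
0.54 X -7 Z 209
0.45 X -12 Z 198
0.36 X -17 Z 187
0.27 X -20 Z 175
0.18 X -23 Z 164
0.09 X -24 Z 152
-0.0 X -24 Z 140
```

send_rows:
  increments:
    - {"translation": [0,-7,0],"turn": 0,"claw": 0}
    - {"translation": [12,-7,0],"turn": 0,"claw": 0}
    - {"translation": [24,-7,0],"turn": 0,"claw": 0}
    - {"translation": [36,-7,0],"turn": 0,"claw": 0}
    - {"translation": [48,-7,0],"turn": 0,"claw": 0}
    - {"translation": [60,-7,0],"turn": 0,"claw": 0}
    - {"translation": [72,-7,0],"turn": 0,"claw": 0}
    - {"translation": [83,-5,0],"turn": 0,"claw": 0}
    - {"translation": [95,-3,0],"turn": 0,"claw": 0}
    - {"translation": [107,1,0],"turn": 0,"claw": 0}

```text
t: 15.12
ee_pos: [0.5127, 0.3269, 0.2726]
tcp_rot: [[0.089, 0.001, 0.996], [-0.996, 0.0, 0.089], [-0.0, -1.0, 0.001]]
wrist_force: [0.1, 2.6, 3.4]
finger_gap: 0.0001
```

```bash
cat >> h.py <<'E'
def wpos():
    s=ctrl.read_state();d=np.array(s["ee_pos"]);a=1.66;v=d[:2]-np.array([.5187,.2567])
    print("washer mm",1e3*np.array([v@[np.cos(a),np.sin(a)],v@[-np.sin(a),np.cos(a)],d[2]]),"F",s["wrist_force"],"t",s["t"])
def lidang(C):
    from fit import pts,loc
    L=loc(pts(C,.3,.75,.0,.6,.1,.34),(.5187,.2567),1.66)
    for e in (.1,-.1):
        m=(abs(L[:,1]-e)<.02)&(L[:,0]<.2)&(L[:,0]>-.1)
        q=L[m];r=np.hypot(q[:,0]-.091,q[:,2]-.13);q=q[(r>.09)&(r<.19)]
        if len(q): print("lid",e,np.percentile(np.arctan2(q[:,2]-.13,.091-q[:,0]),[10,50,90]),len(q))
E
python3 - <<'E'
from h import *
wpos()
im,d,p,T=grab("side");lidang(cloud(d,p,T));cv2.imwrite("pics/s4.png",im[60:360,240:640])
E
```

```text
washer mm [ 70.4103  -0.2436 272.6481] F [0.1132 2.6124 3.3986] t 15.1167
lid 0.1 [-0.2047 -0.0721  0.009 ] 343
lid -0.1 [-0.0056  1.3055  1.3768] 519
```

View pics/s4.png

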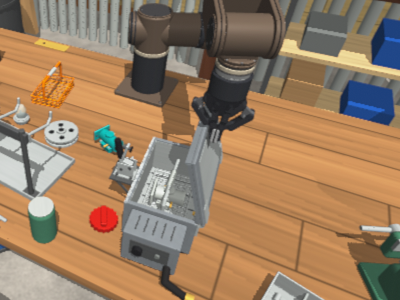

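The lid is following the fingers, now at about 1.3 rad. Continuing along the arc.

send_rows:
  increments:
    - {"translation": [13,5,0],"turn": 0,"claw": 0}
    - {"translation": [24,10,0],"turn": 0,"claw": 0}
    - {"translation": [35,17,0],"turn": 0,"claw": 0}
    - {"translation": [46,25,0],"turn": 0,"claw": 0}
    - {"translation": [55,33,0],"turn": 0,"claw": 0}
    - {"translation": [64,43,0],"turn": 0,"claw": 0}
    - {"translation": [71,53,0],"turn": 0,"claw": 0}
    - {"translation": [78,63,0],"turn": 0,"claw": 0}
    - {"translation": [83,74,0],"turn": 0,"claw": 0}
    - {"translation": [88,85,0],"turn": 0,"claw": 0}

```text
t: 16.0
ee_pos: [0.5201, 0.2396, 0.1857]
tcp_rot: [[0.089, -0.001, 0.996], [-0.996, -0.001, 0.089], [0.001, -1.0, -0.001]]
wrist_force: [-0.3, -0.7, 3.7]
finger_gap: 0.0002
```

Run:
```python
from h import *
wpos()
im,d,p,T=grab("side");lidang(cloud(d,p,T))
```

```text
washer mm [-17.1986   0.1366 185.7443] F [-0.3079 -0.7016  3.7168] t 16.0
lid 0.1 [0.4723 0.4908 0.5023] 26
lid -0.1 [0.003  0.4458 0.4843] 751
```

send_rows:
  increments:
    - {"translation": [2,8,0],"turn": 0,"claw": 0}
    - {"translation": [4,17,0],"turn": 0,"claw": 0}
    - {"translation": [6,26,0],"turn": 0,"claw": 0}
    - {"translation": [7,34,0],"turn": 0,"claw": 0}
    - {"translation": [7,40,0],"turn": 0,"claw": 0}
    - {"translation": [7,44,0],"turn": 0,"claw": 0}
    - {"translation": [7,46,0],"turn": 0,"claw": 0}
    - {"translation": [7,48,0],"turn": 0,"claw": 0}
    - {"translation": [7,48,0],"turn": 0,"claw": 0}

```text
t: 16.8
ee_pos: [0.5206, 0.2336, 0.1401]
tcp_rot: [[0.089, -0.001, 0.996], [-0.996, -0.0, 0.089], [0.0, -1.0, -0.001]]
wrist_force: [-2.8, -1.3, 5.2]
finger_gap: -0.0004
```

Run:
```python
from h import *
wpos()
im,d,p,T=grab("side");lidang(cloud(d,p,T))
```

```text
washer mm [-23.1713   0.1592 140.071 ] F [-2.7969 -1.2678  5.2441] t 16.8
lid 0.1 [0.0986 0.1263 0.1431] 8
lid -0.1 [0.061  0.0855 0.1225] 558
```

send_rows:
  increments:
    - {"translation": [0,2,0],"turn": 0,"claw": 0}
    - {"translation": [0,4,0],"turn": 0,"claw": 0}
    - {"translation": [0,5,0],"turn": 0,"claw": 0}
    - {"translation": [0,5,0],"turn": 0,"claw": 0}
    - {"translation": [0,5,0],"turn": 0,"claw": 0}

```text
t: 17.27
ee_pos: [0.5207, 0.2336, 0.1399]
tcp_rot: [[0.09, -0.002, 0.996], [-0.996, -0.001, 0.09], [0.001, -1.0, -0.002]]
wrist_force: [-11.6, -5.6, 24.2]
finger_gap: -0.0003
```

send_rows:
  increments:
    - {"translation": [0,-10,0],"turn": 0,"claw": 0}
    - {"translation": [0,-40,0],"turn": 0,"claw": 0}
    - {"translation": [0,-80,0],"turn": 0,"claw": 0}
    - {"translation": [0,-120,0],"turn": 0,"claw": 0}
    - {"translation": [0,-160,0],"turn": 0,"claw": 0}
    - {"translation": [0,-170,0],"turn": 0,"claw": 0}
    - {"translation": [0,-170,0],"turn": 0,"claw": 0}

```text
t: 17.85
ee_pos: [0.5227, 0.2345, 0.3096]
tcp_rot: [[0.089, 0.009, 0.996], [-0.996, 0.003, 0.089], [-0.002, -1.0, 0.01]]
wrist_force: [-0.6, 0.1, -0.8]
finger_gap: -0.0003
```

Run:
```python
from h import *
from fit import pts,loc
wpos()
for n in("top","side","wrist"):
    im,d,p,T=grab(n);C=cloud(d,p,T)
    L=loc(pts(C,.3,.75,.0,.6,.1,.28),(.5187,.2567),1.66)
    m=(abs(L[:,1])<.11)&(abs(L[:,0])<.085)&(L[:,2]<.2)
    q=L[m];c=np.polyfit(.091-q[:,0],q[:,2],1);print(n,"lid plane slope",c,len(q))
    m=(L[:,0]<-.125)&(L[:,0]>-.22)&(abs(L[:,1])<.02)&(L[:,2]>.15)
    q=L[m]
    for z in np.arange(.15,.22,.015):
        k=q[(q[:,2]>z)&(q[:,2]<z+.015)]
        if len(k): print("  z",round(z,3),len(k),k.min(0),k.max(0))
```

```text
washer mm [-22.49    -2.0338 309.6038] F [-0.6217  0.1252 -0.8285] t 17.85
top lid plane slope [-0.0042  0.1416] 3837
  z 0.15 14 [-0.1433  0.0025  0.152 ] [-0.1262  0.0098  0.1641]
  z 0.165 15 [-0.1483  0.0016  0.1654] [-0.1256  0.0105  0.179 ]
  z 0.18 30 [-0.1501 -0.005   0.1802] [-0.1262  0.0099  0.1945]
  z 0.195 44 [-0.1543 -0.0073  0.1974] [-0.1373  0.0101  0.2043]
side lid plane slope [0.0012 0.142 ] 4563
  z 0.15 34 [-0.147  -0.0095  0.1504] [-0.125   0.0041  0.1648]
  z 0.165 38 [-0.1496 -0.0096  0.1657] [-0.1257  0.005   0.1796]
  z 0.18 50 [-0.1537 -0.0089  0.1802] [-0.1254  0.0068  0.1938]
  z 0.195 39 [-0.1559 -0.0088  0.1961] [-0.1388  0.0058  0.2055]
wrist lid plane slope [-0.0011  0.1423] 33581
  z 0.15 73 [-0.1406 -0.0088  0.1509] [-0.1252 -0.0043  0.1649]
  z 0.165 111 [-0.1464 -0.0087  0.165 ] [-0.125   0.0077  0.18  ]
  z 0.18 291 [-0.1484 -0.0088  0.18  ] [-0.125   0.0081  0.1949]
  z 0.195 410 [-0.154  -0.0091  0.195 ] [-0.1357  0.0079  0.205 ]
```

The lid is shut: its surface slope is under 0.005 rad and it took a 24 N press. The handle stands at about 1.35 rad, so its grip point is near washer (-143, 0, 175). I'll turn the jaws along washer y and straddle it.

send_rows:
  increments:
    - {"translation": [12,0,-1],"turn": -0.12,"claw": 40}
    - {"translation": [24,0,-2],"turn": -0.24,"claw": 60}
    - {"translation": [36,0,-2],"turn": -0.36,"claw": 60}
    - {"translation": [48,0,-2],"turn": -0.48,"claw": 60}
    - {"translation": [60,0,-2],"turn": -0.6,"claw": 60}
    - {"translation": [72,0,-2],"turn": -0.72,"claw": 60}
    - {"translation": [84,0,-2],"turn": -0.84,"claw": 60}
    - {"translation": [96,0,-2],"turn": -0.96,"claw": 60}
    - {"translation": [108,0,-2],"turn": -1.08,"claw": 60}
    - {"translation": [120,0,-2],"turn": -1.2,"claw": 60}

```text
t: 18.83
ee_pos: [0.5282, 0.1133, 0.3004]
tcp_rot: [[0.962, -0.006, 0.273], [-0.273, 0.0, 0.962], [-0.006, -1.0, -0.002]]
wrist_force: [0.1, -0.0, -0.2]
finger_gap: 0.0512
```

send_rows:
  increments:
    - {"translation": [0,0,0],"turn": -0.12,"claw": 60}
    - {"translation": [0,0,0],"turn": -0.24,"claw": 60}
    - {"translation": [0,0,0],"turn": -0.371,"claw": 60}
    - {"translation": [0,0,0],"turn": -0.371,"claw": 60}
    - {"translation": [0,0,0],"turn": -0.371,"claw": 60}

```text
t: 19.25
ee_pos: [0.5286, 0.1138, 0.3014]
tcp_rot: [[0.996, -0.005, -0.086], [0.086, 0.0, 0.996], [-0.005, -1.0, 0.0]]
wrist_force: [-0.8, -0.2, 0.3]
finger_gap: 0.0511
```

Run:
```python
from h import *
from fit import pts,loc
wpos();go(wash(-.143,0,.16),.089)
im,d,p,T=grab("wrist");C=cloud(d,p,T);cv2.imwrite("pics/w5.png",im)
L=loc(pts(C,.3,.75,.0,.3,.12,.23),(.5187,.2567),1.66)
L=L[(L[:,0]<-.096)&(L[:,0]>-.2)&(abs(L[:,1])<.04)]
for z in np.arange(.12,.22,.01):
    k=L[(L[:,2]>z)&(L[:,2]<z+.01)]
    if len(k): print("  z",round(z,3),len(k),k.min(0),k.max(0))
```

```text
washer mm [-143.2449    2.9099  301.4154] F [-0.8    -0.1927  0.3284] t 19.25
pos [0.5286 0.1138 0.3014] yaw 0.08608170905824052 gap 0.051089421035465654 F [-0.8    -0.1927  0.3284] t 19.25 q [ 0.0242 -0.0568  1.8239  0.0002  1.3793 -0.0619]
  -> shift mm [  3.582  141.4001   0.1909] turn -0.00291829094175948
  z 0.12 41 [-0.1368 -0.0158  0.1202] [-0.1249  0.0152  0.1229]
  z 0.13 572 [-0.1378 -0.016   0.13  ] [-0.0961  0.0156  0.1398]
  z 0.14 3 [-0.1327 -0.0084  0.1406] [-0.1234  0.0083  0.1495]
  z 0.15 8 [-0.1339 -0.0084  0.1511] [-0.1302  0.0082  0.1592]
  z 0.16 20 [-0.139  -0.009   0.1612] [-0.1332  0.009   0.1696]
  z 0.17 48 [-0.14   -0.0087  0.171 ] [-0.1323  0.0088  0.1795]
  z 0.18 340 [-0.1415 -0.0084  0.18  ] [-0.1051  0.0086  0.19  ]
  z 0.19 354 [-0.1534 -0.0089  0.19  ] [-0.1075  0.009   0.2   ]
  z 0.2 316 [-0.1542 -0.0086  0.2001] [-0.1375  0.009   0.2052]
```

View pics/w5.png

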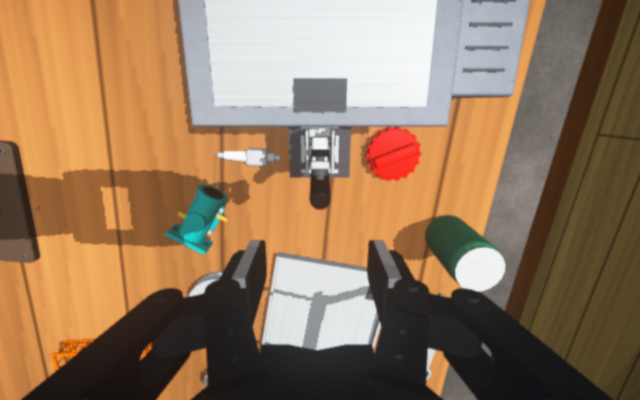

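The lid is shut in view and the handle's black grip is at (319,190), midway between the jaws. Going down astride it.

send_rows:
  increments:
    - {"translation": [3.5,20,0],"turn": 0,"claw": 60}
    - {"translation": [3.5,45,0],"turn": 0,"claw": 60}
    - {"translation": [3.5,75,0],"turn": 0,"claw": 60}
    - {"translation": [3.5,105,0],"turn": 0,"claw": 60}
    - {"translation": [3.5,130,0],"turn": 0,"claw": 60}
    - {"translation": [3.5,144,0],"turn": 0,"claw": 60}
    - {"translation": [3.5,146,0],"turn": 0,"claw": 60}
    - {"translation": [3.5,146,0],"turn": 0,"claw": 60}
  grip_force: 25

```text
t: 19.97
ee_pos: [0.5319, 0.1141, 0.1566]
tcp_rot: [[0.996, -0.004, -0.088], [0.088, -0.0, 0.996], [-0.004, -1.0, 0.0]]
wrist_force: [-1.2, -0.9, 0.4]
finger_gap: 0.0514
```

send_rows:
  increments:
    - {"translation": [0,0,0],"turn": 0,"claw": 40}
    - {"translation": [0,0,0],"turn": 0,"claw": 25}
    - {"translation": [0,0,0],"turn": 0,"claw": 10}
    - {"translation": [0,0,0],"turn": 0,"claw": 10}
    - {"translation": [0,0,0],"turn": 0,"claw": 10}
    - {"translation": [0,0,0],"turn": 0,"claw": 10}

```text
t: 20.47
ee_pos: [0.5309, 0.1138, 0.1603]
tcp_rot: [[0.996, -0.006, -0.089], [0.089, -0.001, 0.996], [-0.007, -1.0, -0.001]]
wrist_force: [-10.4, -2.6, 8.5]
finger_gap: 0.0173
```

Run:
```python
from h import *
wpos();go(wash(-.143,0,.155),.089)
r=.0605
for a in np.linspace(1.33,0,16): print("%.2f X %.0f Z %.0f"%(a,-130-1e3*r*np.cos(a),116+1e3*r*np.sin(a)-19))
```

```text
washer mm [-143.4229    0.6231  160.2567] F [-10.3697  -2.601    8.4577] t 20.4667
pos [0.5309 0.1138 0.1603] yaw 0.08919963678539222 gap 0.017319063847507372 F [-10.3697  -2.601    8.4577] t 20.4667 q [ 0.0248  0.0707  1.9601 -0.0014  1.1172 -0.0638]
  -> shift mm [0.6575 5.2522 0.4272] turn 0.0001996367853922265
1.33 X -144 Z 156
1.24 X -150 Z 154
1.15 X -155 Z 152
1.06 X -159 Z 150
0.98 X -164 Z 147
0.89 X -168 Z 144
0.80 X -172 Z 140
0.71 X -176 Z 136
0.62 X -179 Z 132
0.53 X -182 Z 128
0.44 X -185 Z 123
0.35 X -187 Z 118
0.27 X -188 Z 113
0.18 X -190 Z 108
0.09 X -190 Z 102
0.00 X -190 Z 97
```

send_rows:
  increments:
    - {"translation": [0,1,-6],"turn": 0,"claw": 10}
    - {"translation": [0,3,-12],"turn": 0,"claw": 10}
    - {"translation": [0,5,-17],"turn": 0,"claw": 10}
    - {"translation": [0,8,-21],"turn": 0,"claw": 10}
    - {"translation": [0,11,-25],"turn": 0,"claw": 10}
    - {"translation": [0,15,-29],"turn": 0,"claw": 10}
    - {"translation": [0,19,-33],"turn": 0,"claw": 10}
    - {"translation": [0,23,-36],"turn": 0,"claw": 10}
    - {"translation": [0,27,-39],"turn": 0,"claw": 10}
    - {"translation": [0,32,-42],"turn": 0,"claw": 10}

```text
t: 21.3
ee_pos: [0.5344, 0.0721, 0.1277]
tcp_rot: [[0.996, -0.007, -0.089], [0.089, -0.0, 0.996], [-0.007, -1.0, 0.0]]
wrist_force: [-11.1, -1.8, 7.4]
finger_gap: 0.0172
```

Run:
```python
from h import *
wpos();print(ctrl.read_state()["finger_gap"])
im,d,p,T=grab("side");cv2.imwrite("pics/s6.png",cv2.resize(im[140:300,280:480],None,fx=3,fy=3,interpolation=cv2.INTER_CUBIC))
```

```text
washer mm [-185.3114    0.8087  127.7461] F [-11.1421  -1.7928   7.3688] t 21.3
0.017227093690740606
```

View pics/s6.png

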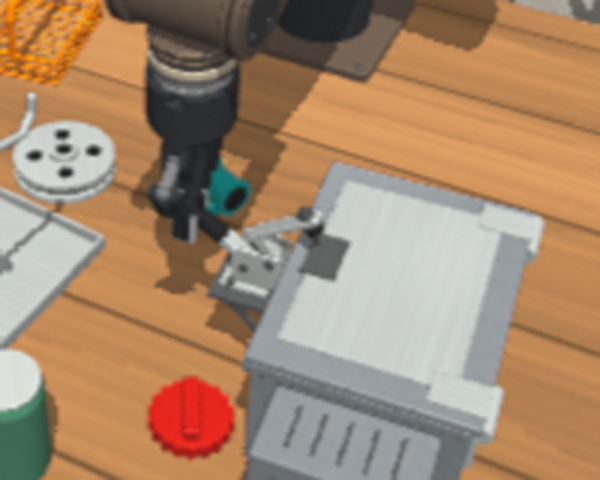

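The handle is following the jaws and the arm is coming down over the lid edge. Finishing the arc.

send_rows:
  increments:
    - {"translation": [0,5,-2],"turn": 0,"claw": 10}
    - {"translation": [0,10,-3],"turn": 0,"claw": 10}
    - {"translation": [0,15,-5],"turn": 0,"claw": 10}
    - {"translation": [0,20,-5],"turn": 0,"claw": 10}
    - {"translation": [0,25,-5],"turn": 0,"claw": 10}
    - {"translation": [0,29,-5],"turn": 0,"claw": 10}
    - {"translation": [0,32,-5],"turn": 0,"claw": 10}
    - {"translation": [0,32,-5],"turn": 0,"claw": 10}

```text
t: 22.02
ee_pos: [0.5348, 0.0658, 0.0943]
tcp_rot: [[0.996, -0.007, -0.089], [0.089, -0.003, 0.996], [-0.007, -1.0, -0.002]]
wrist_force: [-7.2, -4.9, 1.0]
finger_gap: 0.0173
```

Run:
```python
from h import *
wpos()
from fit import pts,loc
im,d,p,T=grab("side");C=cloud(d,p,T)
L=loc(pts(C,.3,.75,.0,.3,.09,.2),(.5187,.2567),1.66);L=L[(abs(L[:,1])<.012)]
for x in np.arange(-.22,-.08,.01):
    k=L[(L[:,0]>x)&(L[:,0]<x+.01)]
    if len(k): print(round(x,3),len(k),k[:,2].max())
```

```text
washer mm [-191.6123    0.9466   94.3082] F [-7.2073 -4.8505  0.9969] t 22.0167
-0.21 1 0.10422620742060273
-0.2 2 0.13340551058755934
-0.19 27 0.1937816655007465
-0.18 48 0.19828784716602477
-0.17 24 0.13134079048638847
-0.16 38 0.12925934376286508
-0.15 31 0.1255462510202603
-0.14 22 0.13702302463052718
-0.13 20 0.1375265529012003
-0.12 26 0.1594469466003987
-0.11 57 0.16020546695008553
-0.1 33 0.16213307568695956
-0.09 44 0.16332367379716684
-0.08 42 0.16242115225461895
```

send_rows:
  increments:
    - {"translation": [0,3,0],"turn": 0,"claw": 10}
    - {"translation": [0,6,0],"turn": 0,"claw": 10}
    - {"translation": [0,6,0],"turn": 0,"claw": 10}
    - {"translation": [0,4,0],"turn": 0,"claw": 40}
    - {"translation": [0,2,0],"turn": 0,"claw": 60}
    - {"translation": [0,2,0],"turn": 0,"claw": 60}
    - {"translation": [0,2,0],"turn": 0,"claw": 60}

```text
t: 22.65
ee_pos: [0.5383, 0.0673, 0.0935]
tcp_rot: [[0.996, 0.003, -0.089], [0.089, -0.0, 0.996], [0.003, -1.0, -0.0]]
wrist_force: [-0.8, 0.8, -0.3]
finger_gap: 0.0511
```

send_rows:
  increments:
    - {"translation": [0,-10,0],"turn": 0,"claw": 60}
    - {"translation": [0,-35,0],"turn": 0,"claw": 60}
    - {"translation": [0,-70,0],"turn": 0,"claw": 60}
    - {"translation": [0,-100,0],"turn": 0,"claw": 20}
    - {"translation": [0,-110,-10],"turn": 0,"claw": 0}
    - {"translation": [0,-110,-10],"turn": 0,"claw": 0}
    - {"translation": [0,-110,-10],"turn": 0,"claw": 0}

```text
t: 23.23
ee_pos: [0.5382, 0.057, 0.2026]
tcp_rot: [[0.996, 0.001, -0.088], [0.088, 0.0, 0.996], [0.001, -1.0, -0.0]]
wrist_force: [-0.2, -0.3, -1.1]
finger_gap: 0.0032
```

```bash
cat > clampcheck.py <<'E'
from h import *
wpos();go(wash(-.2,0,.14),.089)
from fit import pts,loc
for n in("side","top","wrist"):
    im,d,p,T=grab(n);C=cloud(d,p,T)
    if n=="side": cv2.imwrite("pics/s7.png",cv2.resize(im[140:300,280:480],None,fx=3,fy=3,interpolation=cv2.INTER_CUBIC))
    L=loc(pts(C,.3,.75,.0,.3,.09,.16),(.5187,.2567),1.66);L=L[(abs(L[:,1])<.012)]
    print(n,[(round(x+.005,3),round(float(k[:,2].max()),4)) for x in np.arange(-.23,-.14,.01) if len(k:=L[(L[:,0]>x)&(L[:,0]<x+.01)])])
    L=loc(pts(C,.3,.75,.0,.6,.1,.28),(.5187,.2567),1.66)
    m=(abs(L[:,1])<.11)&(abs(L[:,1])>.04)&(abs(L[:,0])<.085)&(L[:,2]<.2);q=L[m]
    print("  lid slope",np.polyfit(.091-q[:,0],q[:,2],1))
E
python3 clampcheck.py
```

```text
washer mm [-200.6875   -1.5966  202.5533] F [-0.1525 -0.3139 -1.0981] t 23.2333
pos [0.5382 0.057  0.2026] yaw 0.08816609192453664 gap 0.0032080980059381475 F [-0.1525 -0.3139 -1.0981] t 23.2333 q [-0.0822  0.0166  1.934   0.0001  1.19   -0.1704]
  -> shift mm [-1.6587 62.5517  0.6902] turn -0.0008339080754633521
side [(np.float64(-0.215), 0.1271), (np.float64(-0.205), 0.1276), (np.float64(-0.195), 0.1291), (np.float64(-0.185), 0.1279), (np.float64(-0.175), 0.1273), (np.float64(-0.165), 0.1286), (np.float64(-0.155), 0.1256), (np.float64(-0.145), 0.1231)]
  lid slope [-0.0037  0.1423]
top []
  lid slope [-0.0006  0.1412]
wrist [(np.float64(-0.215), 0.1282), (np.float64(-0.205), 0.1282), (np.float64(-0.195), 0.1284), (np.float64(-0.185), 0.1281), (np.float64(-0.175), 0.1279), (np.float64(-0.165), 0.1276), (np.float64(-0.155), 0.1275), (np.float64(-0.145), 0.1239)]
  lid slope [-0.0692  0.1528]
```

The handle is level, sloping about 0.01 rad over its length, and released. I'll add a light push from above to be certain, then move clear.

send_rows:
  increments:
    - {"translation": [-1.5,20,0],"turn": 0,"claw": 0}
    - {"translation": [-1.5,45,0],"turn": 0,"claw": 0}
    - {"translation": [-1.5,62,0],"turn": 0,"claw": 0}
    - {"translation": [-1.5,70,0],"turn": 0,"claw": 0}
    - {"translation": [-1.5,76,0],"turn": 0,"claw": 0}
    - {"translation": [-1.5,80,0],"turn": 0,"claw": 0}
    - {"translation": [-1.5,81,0],"turn": 0,"claw": 0}
    - {"translation": [-1.5,81,0],"turn": 0,"claw": 0}

```text
t: 24.05
ee_pos: [0.5347, 0.0575, 0.1244]
tcp_rot: [[0.996, -0.009, -0.09], [0.09, -0.0, 0.996], [-0.008, -1.0, 0.001]]
wrist_force: [-13.7, -0.1, 18.7]
finger_gap: -0.0001
```

send_rows:
  increments:
    - {"translation": [0,-10,0],"turn": 0,"claw": 0}
    - {"translation": [0,-40,0],"turn": 0,"claw": 0}
    - {"translation": [0,-80,0],"turn": 0,"claw": 0}
    - {"translation": [0,-120,0],"turn": 0,"claw": 0}
    - {"translation": [0,-150,-30],"turn": 0,"claw": 0}
    - {"translation": [0,-180,-60],"turn": 0,"claw": 0}
    - {"translation": [0,-180,-60],"turn": 0,"claw": 0}
    - {"translation": [0,-180,-60],"turn": 0,"claw": 0}

```text
t: 24.72
ee_pos: [0.5434, -0.0039, 0.3045]
tcp_rot: [[0.996, 0.006, -0.086], [0.086, -0.001, 0.996], [0.006, -1.0, -0.002]]
wrist_force: [0.8, 0.7, -1.1]
finger_gap: 0.0001
```

```bash
python3 clampcheck.py
python3 - <<'E'
from h import *
im,d,p,T=grab("top");cv2.imwrite("pics/fin.png",im)
E
```

```text
washer mm [-261.7958   -1.3534  304.487 ] F [ 0.809   0.7135 -1.0746] t 24.7167
pos [ 0.5434 -0.0039  0.3045] yaw 0.08655847846620975 gap 8.120591291155326e-05 F [ 0.809   0.7135 -1.0746] t 24.7167 q [-0.1941 -0.0584  1.8199  0.0002  1.3738 -0.2807]
  -> shift mm [ -2.5192 164.3766  62.0526] turn -0.00244152153379025
side [(np.float64(-0.215), 0.1258), (np.float64(-0.205), 0.1257), (np.float64(-0.195), 0.1265), (np.float64(-0.185), 0.1275), (np.float64(-0.175), 0.1264), (np.float64(-0.165), 0.1263), (np.float64(-0.155), 0.1275), (np.float64(-0.145), 0.1235)]
  lid slope [-0.004   0.1424]
top []
  lid slope [-0.0032  0.1413]
wrist [(np.float64(-0.215), 0.1277), (np.float64(-0.205), 0.1277), (np.float64(-0.195), 0.1276), (np.float64(-0.185), 0.1274), (np.float64(-0.175), 0.127), (np.float64(-0.165), 0.1283), (np.float64(-0.155), 0.1269), (np.float64(-0.145), 0.124)]Traceback (most recent call last):
  File "clampcheck.py", line 11, in <module>
    print("  lid slope",np.polyfit(.091-q[:,0],q[:,2],1))
                        ~~~~~~~~~~^^^^^^^^^^^^^^^^^^^^^^
    raise TypeError("expected non-empty vector for x")
TypeError: expected non-empty vector for x
```

View pics/fin.png

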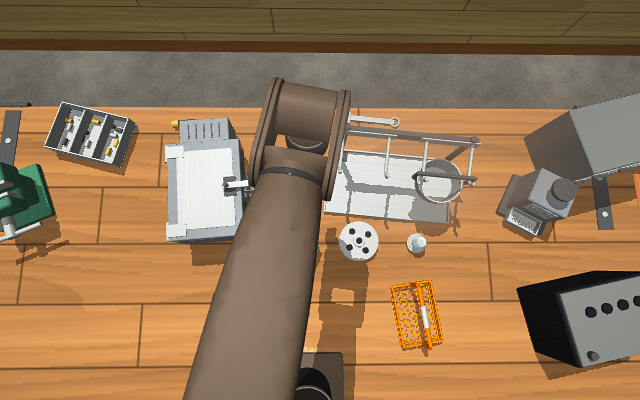

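The lid is shut (205,190), the hold-down arm lies on it at (238,185), and the pail, pulley, bulb and spanner have not moved. The robot is clear, so I'm handing in.

```bash
python3 -c "
from workcell import ctrl
print(ctrl.job_done())"
```

```text
the job is handed in; nothing more can be done
None
```

The job is handed in at about 25 s of robot time. I lifted the basket off the left hook and set it in the washer with the carburettor inside. I then pushed the lid down over about 2 s and swung the clamp handle down. No verdict is reported, so what follows is from my own last checks.

- **Basket:** after release it stood centred to within about 3 mm, with its bar top at 129 mm and the carburettor in view inside. I could not see it again once the lid was shut.
- **Lid:** shut, with its surface slope under 0.005 rad in the top and side cameras. It took a 24 N press without giving.
- **Clamp handle:** level to about 0.02 rad along its length, and the hold-down arm lies on the lid. It read about 2 mm higher than its nominal height, as the lid also did, so I put that down to calibration.
- **Bystanders:** the pail, pulley, bulb and spanner look unmoved in the last picture. The arm hid the tin, spark plug and fuel cap there. They were in place in the pictures taken before and during the clamp step.
- **Robot:** clear of everything at hand-in, with about 1 N of residual force at the wrist.
- **Checks that failed or disagreed:**
  - One wrist-camera lid slope read -0.07 rad with the lid only partly in view, so I set it aside.
  - The final wrist-camera check stopped on an error because no lid points were in view.
  - The finger opening on the sleeve read 11.6 mm instead of 14 mm, but the load held throughout.

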